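# Call out a capacitor replacement at the repair bench

### The job

Call out a capacitor replacement for the camera over the bench: point at the largest capacitor on the circuit board by holding your fingertips centred just above its top, about 2 cm clear and without contact, for two seconds, then point in the same way at the matching largest spare in the parts tray, and then press the button on the log box all the way down and let it come up again. Do not point at the other capacitors, and touch nothing but the button and its box: every spare stays standing where it is.

Things in the scene. Friction and masses are not known exactly. Their poses are not given: they have to be found in the camera images.
- board: green circuit board 140 x 180 mm (x, y), upper face 10 mm above the bench, on four posts, screwed down; origin at the centre of its footprint on the bench, x away from the robot and y left at yaw 0. Three can capacitors stand in a row along y on its near half, in any order; its strip, transformer, heat sink and relays are no higher than 38 mm above the bench
- tray: grey open parts tray 120 x 190 mm (x, y), walls 22 mm high and 4 mm thick, floor 4 mm thick, fixed to the bench; origin at the centre of its underside. Three loose spare capacitors stand in a row along its y, in any order. Board and tray lie one on each side of the bench, either way round
- board_cap_large: the largest capacitor on the board: upright black can with a flat aluminium top, 35 mm diameter, 60 mm tall, fixed to the board; origin at the centre of its underside (10 mm above the bench), z up
- board_cap_medium: the medium capacitor on the board: upright black can with a flat aluminium top, 25 mm diameter, 45 mm tall, fixed to the board; origin at the centre of its underside (10 mm above the bench), z up
- board_cap_small: the smallest capacitor on the board: upright black can with a flat aluminium top, 18 mm diameter, 32 mm tall, fixed to the board; origin at the centre of its underside (10 mm above the bench), z up
- spare_large: the largest spare capacitor in the tray: same look and size as the one on the board, 35 mm diameter, 60 mm tall, standing loose on the tray floor; origin at the centre of its underside (4 mm above the bench), z up
- spare_medium: the medium spare capacitor in the tray: same look and size as the one on the board, 25 mm diameter, 45 mm tall, standing loose on the tray floor; origin at the centre of its underside (4 mm above the bench), z up
- spare_small: the smallest spare capacitor in the tray: same look and size as the one on the board, 18 mm diameter, 32 mm tall, standing loose on the tray floor; origin at the centre of its underside (4 mm above the bench), z up
- log_button_top (a point): centre of the top face of the round push button (32 mm diameter) on top of the grey log box (75 x 75 x 30 mm, fixed to the bench between board and tray); it is pressed straight down
- log_button (a joint): how far the button is pressed: 0 up, 0.006 m fully down (about 5 N); a spring returns it
- screwdriver: loose screwdriver lying beyond the work; bystander
- multimeter: loose hand-held meter 75 x 150 x 40 mm lying beyond the work; origin at the centre of its underside; bystander
- spool: loose solder spool, 54 mm diameter, 40 mm high, standing beyond the work; origin at the centre of its underside; bystander
There are look-alikes about, which are no part of the job. What is shaped like the part that bears log_button_top but green or red is not meant.

How it is judged:
By the outcome, as a careful person would: the job done as asked, in the order asked, and still so for the second after the job is handed in, with the robot touching nothing.
It also fails if it takes over 58 s, if anything falls off the work surface, if the arm or the gripper's body presses on something with over 40 N, if the wrist force passes 120 N, or if a joint passes its speed limit or range.

### The arm

A 7-joint arm with a two-finger parallel gripper is mounted at the origin on the work surface. World frame = base frame: x ahead of the robot, y to its left, z up, the work surface at z = 0. Lengths are in m, angles in rad, forces in N, time in s.
With the tool pointing down it reaches from about 0.35 to 0.9 m from the base axis. Payload 8.1 kg.
Tool frame: the origin (TCP) lies between the finger pads, 19 mm behind the fingertips; this is the grasp point; z points along the fingers, y is the line along which they close (so a half turn about z gives the same grasp; the last joint's range is limited). The gripper opens to 92 mm and grips with 3 to 60 N. Pads are 19 mm wide; open, the fingers measure 130 mm over their backs; the gripper's body (75 mm by 190 mm) begins 47 mm behind the grasp point.
Start: joints at [1.108, 0.434, 0.025, 1.573, -0.012, 1.134, -0.075], TCP at [0.22, -0.585, 0.246] pointing down, gripper open.
Joint ranges: [-2.62, 2.62], [-0.44, 2.09], [-1.27, 1.32], [0.08, 2.57], [-1.32, 4.46], [0.12, 2], [-2.74, 2.74]. Speed limits (rad/s): [2.22, 2.22, 3.01, 3.01, 3.14, 3.14, 3.14].

### API

Orientations are given as a rotation vector (axis times angle).
In Python, from cell import readout, vision, arm gives the robot as it stands.
- The arm moves only by the tool carry_out, never from a script. Its argument "increments" is one flat list of numbers, 6 for each row, row after row: the shift along the world's x, y, z in mm, then the turn, a rotation vector about the world's x, y, z in rad. In form: [tx, ty, tz, wx, wy, wz, tx, ty, tz, wx, wy, wz, ...]. A call has 1 to 20 rows; each row shifts and turns the commanded pose from where the row before left it; what a row does not reach is not made up. A row lasts 1/8 s, in which the tool goes at most 62.5 mm and 10.7 degrees, less where a joint would pass 70% of its speed; a pose out of reach is approached as far as the arm can. A call with a gripper value outside its range is refused whole. "grip" is the closure, from 0 (fully open) to 1 (shut), set as the call begins (left out, the last holds). The fingers move at their own pace and stop on an object; "newtons" is the grip in N (left out, the last holds). Time passes only in rows, so rows that do not move let the fingers close. It gives the time, the measured TCP pose, the force, the opening and the grip force at its end, in the units of the state.
- readout.observe(): the state, without advancing time (a new reading comes with each control period).
- vision.get_image(name): name is "scene" or "top" or "wrist"; returns the picture (400x640x3 uint8, red, green, blue); there is no depth.
- vision.calibration(name): a dict with "fov_y" (degrees; the focal length in pixels is half the picture's height over the tangent of half this angle, whatever the lens; pixels are square), "cx", "cy" (the principal point, pixels), "pose" (4x4, takes a point from camera to world coordinates). Camera axes: x right, y up, looking along -z (the intrinsics and any distortion apply to the point x, -y, -z); pixel columns grow to the right and rows downward; lengths in m; the calibration is good to about 2 mm. A picture is of the moment at which its call begins: read the wrist's pose just before it. calibration takes no time and is no camera call; for the wrist camera it gives the pose at the moment of the call.
- arm.sign_off(): hands the job in; it is judged then, once.
The state is a dict: "clock": time; "joints": joint angles; "dq": joint speeds; "joint_efforts": joint torques, N m; "position": TCP position; "ee_rot": TCP orientation; "force": force on the tool from outside, world axes, zero at the start; "ft_torque": the same for the moment, N m; "width": opening from 0.0 (shut) to 1.0 (fully open); "gripper_force": force on a finger pad.
Only numpy, scipy, OpenCV 4.12 (cv2) and the standard library are available. Lean on these libraries where they do the work, as an engineer would, in place of code of your own. Each camera call takes 0.05 s, during which the arm holds its last target. There are 200 camera calls.

## Working session

There is one attempt and no reset: what is moved stays moved. The work goes in short steps, Python scripts to look and compute and a tool call to move; the robot and the scene stay as the last step left them, time stands still between calls to the robot, and variables do not carry over. Pictures are saved under pics/ and viewed, at most 10 in all, crops included, and the job is handed in when it is done.

Besides the shell and the picture viewer there is one more tool, called in YAML: its name, and indented under it one key for each argument. carry_out: Moves the arm, as the interface text tells. Its arguments: {"type":"object","properties":{"increments":{"type":"array","items":{"type":"number"}},"grip":{"type":"number"},"newtons":{"type":"number"}},"required":["increments"]}

```bash
mkdir -p pics; python3 - <<'E'
from cell import readout, vision, arm
import cv2
s=readout.observe();print(s)
for n in("top","scene"):
    im=vision.get_image(n);cv2.imwrite(f"pics/{n}0.png",im[:,:,::-1]);c=vision.calibration(n);print(n,c)
E
```

```text
{'clock': 0.0, 'joints': array([ 1.10841085,  0.43519907,  0.02498692,  1.57411033, -0.01159135,
        1.13400042, -0.07509482]), 'dq': array([ 1.00375458e-03, -2.44635634e-04, -1.80935784e-05,  6.50301074e-04,
       -2.12640381e-04, -6.00366378e-04,  1.20225718e-03]), 'joint_efforts': array([ 1.61364427e-03, -6.67864537e+01,  9.86200422e-01, -3.14470553e+01,
       -6.04863628e-02,  4.29254025e-02,  2.14150327e-04]), 'position': array([ 0.21981151, -0.58454759,  0.24475485]), 'ee_rot': array([-3.08943004e+00, -5.61722097e-01,  6.80210206e-04]), 'force': array([-0.17862207, -0.37361665, -0.41265911]), 'ft_torque': array([ 0.04283948, -0.00555183, -0.0648986 ]), 'gripper_force': 0.0, 'width': 0.9969298849164651}
top {'fov_y': 42.12000881207609, 'cx': 320.5727643145755, 'cy': 200.3531414758442, 'pose': array([[-0.01507608,  0.99881782, -0.04621343,  0.49997456],
       [-0.99986198, -0.01538232, -0.00627809,  0.00135532],
       [-0.00698154,  0.0461124 ,  0.99891186,  1.06620797],
       [ 0.        ,  0.        ,  0.        ,  1.        ]])}
scene {'fov_y': 51.32030561682998, 'cx': 320.3385236367883, 'cy': 198.07900034843595, 'pose': array([[-0.24763869, -0.83744351,  0.48719959,  0.89753194],
       [ 0.96878335, -0.22004103,  0.11419614,  0.08310905],
       [ 0.01157108,  0.50027023,  0.86579201,  0.69207457],
       [ 0.        ,  0.        ,  0.        ,  1.        ]])}
```

View pics/top0.png

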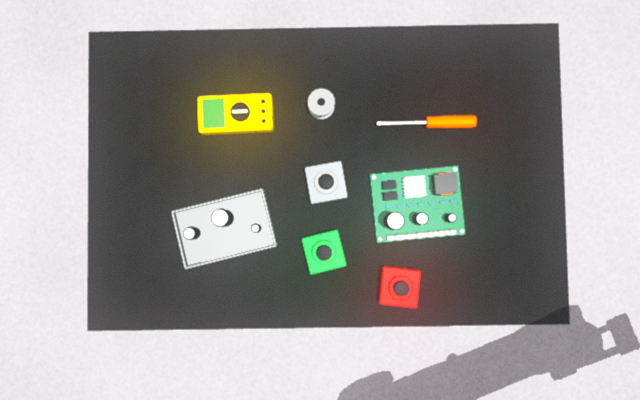

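View pics/scene0.png

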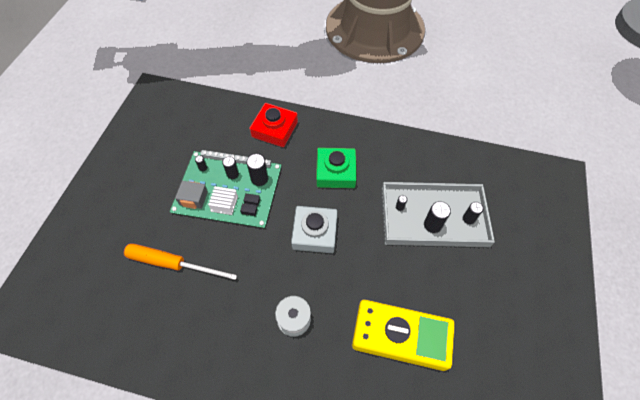

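Top view: board on the right, with its largest cap at about (395,220). The tray is on the left, with its largest spare at about (221,217). The grey log box button is at (326,182); the green and red boxes are decoys. In the scene view the same tops are at about (257,162), (440,209) and (314,220).

```bash
cat > h.py <<'E'
import numpy as np, cv2
from cell import vision
def cam(n):
    c=vision.calibration(n); f=200/np.tan(np.radians(c["fov_y"])/2); return c,f
def ray(n,u,v,c=None):
    c,f=c or cam(n); R=c["pose"][:3,:3]
    return c["pose"][:3,3], R@np.array([(u-c["cx"])/f,-(v-c["cy"])/f,-1])
def at(n,u,v,z,c=None):
    o,d=ray(n,u,v,c); return o+d*(z-o[2])/d[2]
def proj(n,p,c=None):
    c,f=c or cam(n); q=c["pose"][:3,:3].T@(np.array(p)-c["pose"][:3,3])
    return c["cx"]-f*q[0]/q[2], c["cy"]+f*q[1]/q[2]
def tri(a,b):
    (o,d),(p,e)=a,b; s=np.linalg.lstsq(np.c_[d,-e],p-o,rcond=None)[0]
    x,y=o+s[0]*d,p+s[1]*e; return (x+y)/2,np.linalg.norm(x-y)
E
python3 - <<'E'
from h import *
T=cv2.imread("pics/top0.png");S=cv2.imread("pics/scene0.png")
def blob(im,u,v,dark,r=16):
    g=cv2.cvtColor(im,6)[v-r:v+r+1,u-r:u+r+1]
    m=(g<90 if dark else g>238).astype(np.uint8)
    n,l,st,ce=cv2.connectedComponentsWithStats(m,connectivity=4)
    k=1+np.argmin([np.hypot(*(c-r))-(0.02*s[4]) for c,s in zip(ce[1:],st[1:])])
    return ce[k]+[u-r,v-r],st[k][2:]
for nm,a,b,z,d in [("cap",(395,220),(257,162),.070,0),("spare",(221,217),(440,209),.064,0),("btn",(326,182),(314,220),.04,1)]:
    p,s=blob(T,*a,d);q,t=blob(S,*b,d)
    print(nm,p,s,q,t,at("top",*p,z),at("scene",*q,z),tri(ray("top",*p),ray("scene",*q)))
c=lambda im,u,v:cv2.resize(im[v-25:v+25,u-25:u+25],(260,260),interpolation=0)
cv2.imwrite("pics/c.png",np.vstack([np.hstack([c(T,395,220),c(T,221,217),c(T,326,182)]),np.hstack([c(S,257,162),c(S,440,209),c(S,314,220)])]))
E
```

```text
cap [395.25742574 220.31188119] [ 16  16 202] [255.30487805 160.84756098] [ 16  14 164] [ 0.50560744 -0.13479937  0.07      ] [ 0.5018392  -0.13250938  0.07      ] (array([ 0.50506918, -0.1325921 ,  0.07449019]), np.float64(0.0033194841294437957))
spare [219.31472081 217.3248731 ] [ 16  16 197] [440.78378378 209.36216216] [ 17  15 185] [0.51654167 0.20370041 0.064     ] [0.5131255  0.20646676 0.064     ] (array([0.51644943, 0.20406054, 0.0691407 ]), np.float64(0.002740873710273357))
btn [323.36507937 179.11111111] [13 12 63] [314.44888889 221.29777778] [ 18  17 225] [0.58949903 0.00163691 0.04      ] [ 0.5787452  -0.00124337  0.04      ] (array([0.58790564, 0.00141266, 0.05883417]), np.float64(0.00044921572493547405))
```

View pics/c.png

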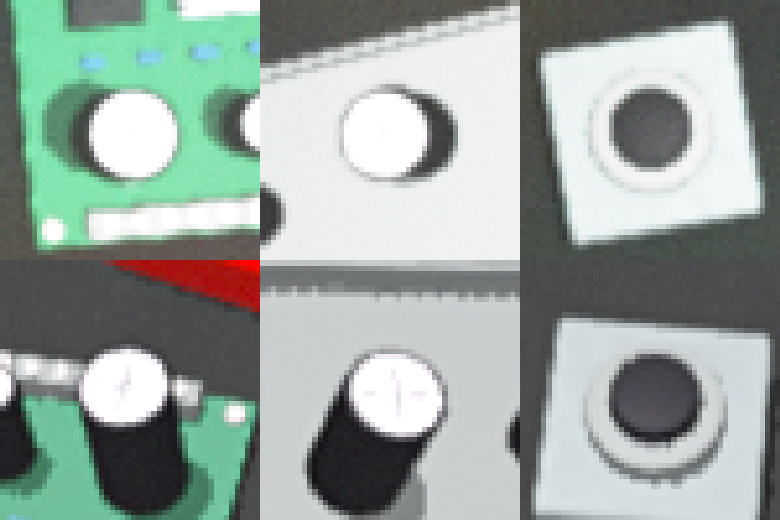

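carry_out:
  increments: [20,32,0,0,0,0,20,32,0,0,0,0,20,32,0,0,0,0,20,32,0,0,0,0,20,32,0,0,0,0,20,32,0,0,0,0,20,32,0,0,0,0,20,32,0,0,0,0,20,32,0,0,0,0,20,32,0,0,0,0,20,32,0,0,0,0,20,32,0,0,0,0,20,32,0,0,0,0,24,34,-40,0,0,0,0,0,0,0,0,0,0,0,0,0,0,0]
  grip: 1
  newtons: 5

```text
clock: 2.1
position: [0.5037, -0.1355, 0.2054]
ee_rot: [3.091, 0.562, -0.002]
force: [0.5, -1.5, -0.3]
width: 0.009
gripper_force: 0.0
```

```bash
python3 - <<'E'
from h import *
from cell import readout
s=readout.observe();print(s["clock"],s["position"],s["ee_rot"],s["width"])
W=cam("wrist");im=vision.get_image("wrist");cv2.imwrite("pics/w1.png",im[:,:,::-1])
print(W[0]["pose"].round(3),proj("wrist",[.504,-.1335,.07],W), proj("wrist",s["position"]-[0,0,.019],W))
np.save("W1.npy",W,allow_pickle=True)
E
```

```text
2.1 [ 0.50365816 -0.13546803  0.20537571] [ 3.09080422e+00  5.61950903e-01 -1.69805048e-03] 0.008574390450736165
[[ 0.353  0.907  0.231  0.566]
 [-0.936  0.342  0.087 -0.112]
 [-0.001 -0.247  0.969  0.345]
 [ 0.     0.     0.     1.   ]] (np.float64(317.08084731077594), np.float64(195.6832973219331)) (np.float64(319.56943391005467), np.float64(255.23870122417387))
```

View pics/w1.png

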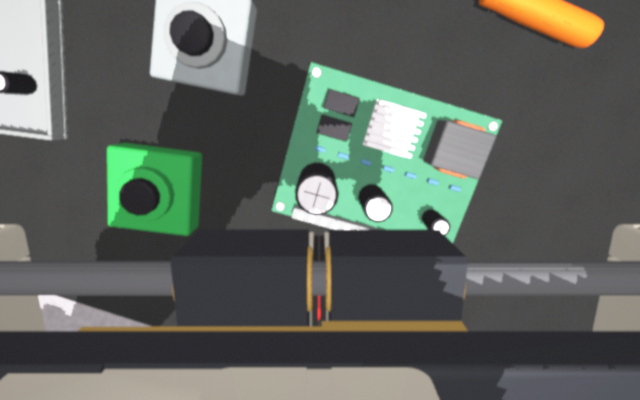

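Cap top is at about (316.5,194.5) in the wrist image, against a predicted (317,196), so the measurements agree. The button also shows at (193,34). I'll descend and hold.

carry_out:
  increments: [1,2,-20,0,0,0,0,0,-25,0,0,0,0,0,-25,0,0,0,0,0,-16,0,0,0,0,0,-10,0,0,0,0,0,0,0,0,0]

```text
clock: 2.9
position: [0.5049, -0.1333, 0.1094]
ee_rot: [-3.091, -0.561, 0.001]
force: [0.4, -0.2, -0.4]
width: 0.004
gripper_force: 0.0
```

```bash
python3 - <<'E'
from h import *
W=np.load("W1.npy",allow_pickle=True)
print(at("wrist",316.5,194.5,.07,W))
p=(326,181.6);q=(314.6,221.5)
for z in(.035,.04,.045):print(z,at("top",*p,z),at("scene",*q,z),at("wrist",193,34,z,W))
print(tri(ray("top",*p),ray("scene",*q)))
E
```

```text
Traceback (most recent call last):
  File "h.py", line 9, in at
    o,d=ray(n,u,v,c); return o+d*(z-o[2])/d[2]
        ~~~^^^^^^^^^
  File "h.py", line 6, in ray
    c,f=c or cam(n); R=c["pose"][:3,:3]
        ^^^^^^^^^^^
ValueError: The truth value of an array with more than one element is ambiguous. Use a.any() or a.all()
```

carry_out:
  increments: [0,0,0,0,0,0,0,0,0,0,0,0,0,0,0,0,0,0,0,0,0,0,0,0,0,0,0,0,0,0,0,0,0,0,0,0,0,0,0,0,0,0,0,0,0,0,0,0,0,0,0,0,0,0,0,0,0,0,0,0,0,0,0,0,0,0,0,0,0,0,0,0,0,0,0,0,0,0,0,0,0,0,0,0,0,0,0,0,0,0,0,0,0,0,0,0,0,0,0,0,0,0,0,0,0,0,0,0,0,0,0,0,0,0]

```text
clock: 5.28
position: [0.505, -0.133, 0.1096]
ee_rot: [3.091, 0.562, -0.0]
force: [0.7, -0.1, 0.2]
width: 0.006
gripper_force: 0.0
```

```bash
python3 - <<'E'
from h import *
W=tuple(np.load("W1.npy",allow_pickle=True))
print(at("wrist",316.5,194.5,.07,W))
p=(326,181.6);q=(314.6,221.5)
for z in(.035,.04,.045):print(z,at("top",*p,z),at("scene",*q,z),at("wrist",193,34,z,W))
print(tri(ray("top",*p),ray("scene",*q)))
E
```

```text
[ 0.50473011 -0.13274018  0.07      ]
0.035 [ 0.58488412 -0.00353032  0.035     ] [ 0.57661949 -0.00153049  0.035     ] [0.58468904 0.00206447 0.035     ]
0.04 [ 0.58447242 -0.00350663  0.04      ] [ 0.57906147 -0.00088643  0.04      ] [5.84385546e-01 2.28885295e-04 4.00000000e-02]
0.045 [ 0.58406072 -0.00348294  0.045     ] [ 5.81503448e-01 -2.42366267e-04  4.50000000e-02] [ 0.58408205 -0.0016067   0.045     ]
(array([ 0.58340579, -0.00165621,  0.04812967]), np.float64(0.0037089521542312508))
```

carry_out:
  increments: [0,0,0,0,0,0,0,0,0,0,0,0,0,0,0,0,0,0,0,0,15,0,0,0,0,0,30,0,0,0,0,0,30,0,0,0,0,10,20,0,0,0,1,33,0,0,0,0,1,33,0,0,0,0,1,33,0,0,0,0,1,33,0,0,0,0,1,33,0,0,0,0,1,33,0,0,0,0,1,33,0,0,0,0,1,33,0,0,0,0,1,33,0,0,0,0,1,31,0,0,0,0,0,0,0,0,0,0,0,0,0,0,0,0]

```text
clock: 7.65
position: [0.5151, 0.2044, 0.2051]
ee_rot: [3.09, 0.562, 0.001]
force: [-0.8, 0.5, -0.1]
width: 0.006
gripper_force: 0.0
```

```bash
python3 - <<'E'
from h import *
from cell import readout
s=readout.observe();print(s["clock"],s["position"],s["ee_rot"],s["width"])
W=cam("wrist");im=vision.get_image("wrist");cv2.imwrite("pics/w2.png",im[:,:,::-1])
print(proj("wrist",[.515,.205,.064],W), proj("wrist",[.584,-.001,.045],W))
np.save("W2.npy",W,allow_pickle=True)
E
```

```text
7.65 [0.51513664 0.20435012 0.20509613] [3.09040403e+00 5.61547575e-01 5.52328088e-04] 0.006408838299162042
(np.float64(318.27581196924734), np.float64(195.33598607172337)) (np.float64(572.1132428041188), np.float64(199.41547455308077))
```

View pics/w2.png

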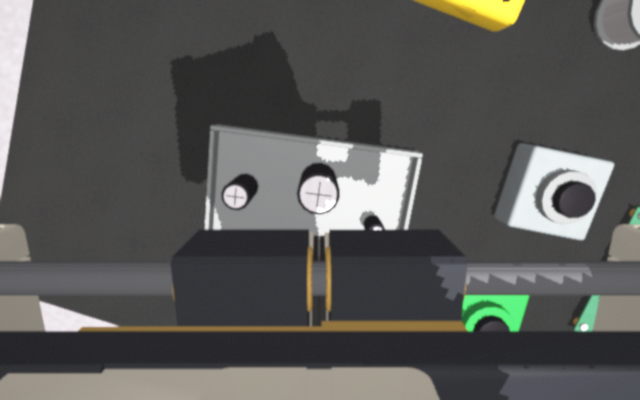

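Spare's top is at (319.5,194) in the wrist image, within about 1 mm of the prediction. The button is at (574,199).

carry_out:
  increments: [1,0,-22,0,0,0,0,0,-27,0,0,0,0,0,-27,0,0,0,0,0,-16,0,0,0,0,0,-10,0,0,0,0,0,0,0,0,0]

```text
clock: 8.45
position: [0.516, 0.2047, 0.1024]
ee_rot: [3.091, 0.561, -0.001]
force: [-0.2, -0.4, 0.2]
width: 0.008
gripper_force: 0.0
```

carry_out:
  increments: [0,0,0,0,0,0,0,0,0,0,0,0,0,0,0,0,0,0,0,0,0,0,0,0,0,0,0,0,0,0,0,0,0,0,0,0,0,0,0,0,0,0,0,0,0,0,0,0,0,0,0,0,0,0,0,0,0,0,0,0,0,0,0,0,0,0,0,0,0,0,0,0,0,0,0,0,0,0,0,0,0,0,0,0,0,0,0,0,0,0,0,0,0,0,0,0,0,0,0,0,0,0,0,0,0,0,0,0,0,0,0,0,0,0,0,0,0,0,0,0]

```text
clock: 10.95
position: [0.5161, 0.205, 0.1026]
ee_rot: [3.091, 0.562, 0.0]
force: [-0.1, 1.7, -0.8]
width: 0.006
gripper_force: 0.0
```

```bash
python3 - <<'E'
from h import *
W1=tuple(np.load("W1.npy",allow_pickle=True));W2=tuple(np.load("W2.npy",allow_pickle=True))
print(at("wrist",319.5,194,.064,W2))
print(tri(ray("wrist",193,34,W1),ray("wrist",574.5,199.5,W2)))
for z in (.04,.045,.05): print(at("wrist",574.5,199.5,z,W2))
E
```

```text
[0.51636964 0.20447196 0.064     ]
(array([ 0.58431918, -0.00203518,  0.04615606]), np.float64(0.000613804328102682))
[ 0.58477974 -0.00680817  0.04      ]
[ 0.58465482 -0.00294876  0.045     ]
[0.5845299  0.00091065 0.05      ]
```

carry_out:
  increments: [0,0,20,0,0,0,0,0,30,0,0,0,0,0,30,0,0,0,8,-23,0,0,0,0,10,-30,0,0,0,0,10,-30,0,0,0,0,10,-30,0,0,0,0,10,-31,0,0,0,0,10,-31,0,0,0,0,10.5,-31.5,0,0,0,0,0,0,-30,0,0,0,0,0,-30,0,0,0,0,0,-30,0,0,0,0,0,-15,0,0,0,0,0,0,0,0,0]

```text
clock: 12.82
position: [0.584, -0.0015, 0.0769]
ee_rot: [-3.091, -0.562, 0.003]
force: [0.4, 0.5, 0.7]
width: 0.003
gripper_force: 0.0
```

```bash
python3 - <<'E'
from h import *
cv2.imwrite("pics/s1.png",cv2.resize(vision.get_image("scene")[120:290,220:420,::-1],(700,595)))
E
```

```text
(no output)
```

View pics/s1.png

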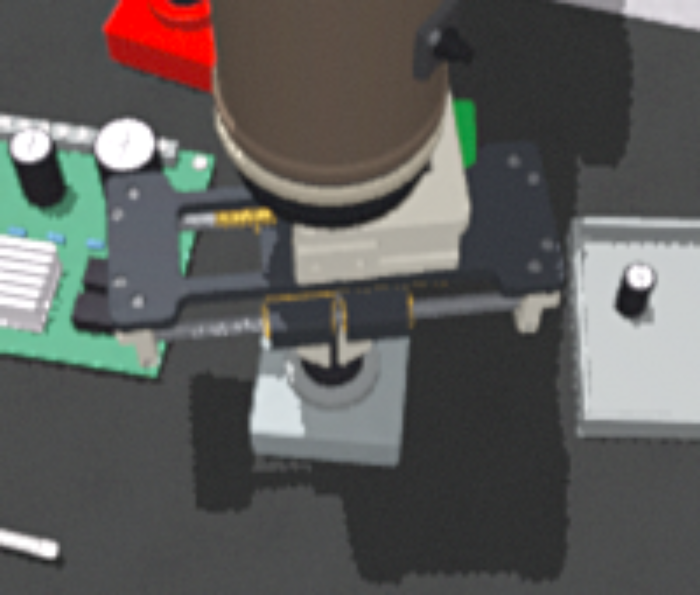

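The tapered fingertips are centred over the grey button, and the gripper body is clear of the caps. Now I'll press gently.

carry_out:
  increments: [0,0,-4,0,0,0,0,0,-4,0,0,0,0,0,-2,0,0,0,0,0,-2,0,0,0,0,0,0,0,0,0]

```text
clock: 13.5
position: [0.5852, -0.0014, 0.0659]
ee_rot: [3.091, 0.562, 0.002]
force: [2.0, -0.5, 4.2]
width: 0.008
gripper_force: 2.2
```

carry_out:
  increments: [0,0,-2,0,0,0,0,0,-2,0,0,0,0,0,0,0,0,0,0,0,0,0,0,0]

```text
clock: 14.0
position: [0.5854, -0.0014, 0.0645]
ee_rot: [3.09, 0.562, 0.004]
force: [-7.2, -0.7, 33.9]
width: 0.007
gripper_force: 17.3
```

carry_out:
  increments: [0,0,3.5,0,0,0,0,0,0,0,0,0,0,0,0,0,0,0]

```text
clock: 14.38
position: [0.5852, -0.0014, 0.0653]
ee_rot: [3.091, 0.562, 0.002]
force: [2.3, 0.1, 4.6]
width: 0.004
gripper_force: 2.4
```

carry_out:
  increments: [0,0,2,0,0,0,0,0,0,0,0,0]

```text
clock: 14.62
position: [0.5847, -0.0015, 0.0671]
ee_rot: [3.091, 0.562, 0.0]
force: [2.2, -0.0, 3.7]
width: 0.005
gripper_force: 1.8
```

carry_out:
  increments: [0,0,2,0,0,0,0,0,0,0,0,0]

```text
clock: 14.88
position: [0.5842, -0.0015, 0.0689]
ee_rot: [-3.091, -0.562, 0.001]
force: [2.4, 0.6, 3.0]
width: 0.003
gripper_force: 1.3
```

carry_out:
  increments: [0,0,2,0,0,0,0,0,0,0,0,0]

```text
clock: 15.12
position: [0.5839, -0.0015, 0.0709]
ee_rot: [-3.091, -0.562, 0.002]
force: [-0.5, 0.6, 2.1]
width: 0.005
gripper_force: 0.8
```

carry_out:
  increments: [0,0,2,0,0,0,0,0,0,0,0,0]

```text
clock: 15.38
position: [0.584, -0.0016, 0.0729]
ee_rot: [3.091, 0.562, -0.002]
force: [0.6, -0.2, 1.6]
width: 0.009
gripper_force: 0.0
```

The force rose from contact at about 0.071 to about 5 N near 0.065, then hit a hard stop. That is the full 6 mm of travel. Now I'll retreat.

carry_out:
  increments: [0,0,20,0,0,0,0,0,30,0,0,0,0,0,30,0,0,0,0,0,30,0,0,0,0,0,20,0,0,0,0,0,0,0,0,0,0,0,0,0,0,0]

```text
clock: 16.25
position: [0.5839, -0.0017, 0.202]
ee_rot: [-3.091, -0.562, 0.002]
force: [0.3, -0.5, -0.1]
width: 0.008
gripper_force: 0.0
```

```bash
python3 - <<'E'
from h import *
cv2.imwrite("pics/s2.png",vision.get_image("scene")[:,:,::-1])
E
```

```text
(no output)
```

View pics/s2.png

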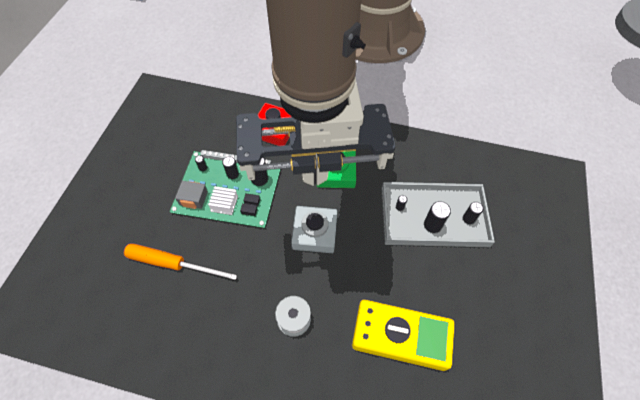

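Everything is undisturbed: the spares are still standing at (402,202), (440,209) and (475,212), and the button is back up at (314,220).

```bash
python3 -c "
from cell import arm;print(arm.sign_off())"
```

```text
the job is handed in; nothing more can be done
None
```

I pointed at the largest board capacitor, then at the largest spare, each for over two seconds about 2 cm above its top. I then pressed the grey log button fully and let it come back up. All the spares are still standing, and the job was handed in at about 16 s of the 58 s limit.

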